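# Hold a leaf specimen home in the imaging jig

### The arm

A 6-joint arm with a two-finger parallel gripper is mounted at the origin on the work surface. World frame = base frame: x ahead of the robot, y to its left, z up, the work surface at z = 0. Lengths are in m, angles in rad, forces in N, time in s.
With the tool pointing down it reaches from about 0.3 to 0.875 m from the base axis. Payload 6.4 kg.
Tool frame: the origin (TCP) lies midway between the tips of the shut fingers; the grasp point (between the pads) lies 19 mm behind it; z points along the fingers, y is the line along which they close (so a half turn about z gives the same grasp; the last joint's range is limited). The gripper opens to 85 mm and grips with 20 to 120 N. Pads are 22 mm wide; open, the fingers measure 114 mm over their backs; the gripper's body (76 mm by 85 mm) begins 54 mm behind the grasp point. The pads swing forward as they close: fully open they stand 13 mm farther back than shut.
Start: joints at [1.128, 0.181, 1.607, -0, 1.354, -0.206], TCP at [0.135, 0.559, 0.231] pointing down, gripper open.
Joint ranges: [-2.99, 2.99], [-0.89, 2.07], [0.3, 2.58], [-1.14, 4.28], [0, 2.63], [-3.12, 3.12]. Speed limits (rad/s): [2.57, 2.57, 3.01, 3.14, 3.14, 3.14].

### API

Orientations are given as a unit quaternion [w, x, y, z].
In Python, from bench import status, camera, ctrl gives the robot as it stands. The module is installed in compiled form; this text tells all that it offers.
- The arm moves only by the shell command python3 -m handwheel 'ROWS'. ROWS is JSON, a list that holds one entry, the list of rows, each a list of 7 numbers: the opening, from -1 (shut) to 1 (fully open), then the shift along the tool's x, y, z in cm, then the turn, a rotation vector about the tool's x, y, z in degrees. A call has 1 to 10 rows; each row is the pose to reach, as a shift and turn from the pose commanded when the call began, along the tool's axes at that moment; what a row does not reach only later rows make up. A row lasts 1/8 s, in which the tool goes at most 62.5 mm and 10.7 degrees, less where a joint would pass 70% of its speed; a pose out of reach is approached as far as the arm can. A call with a gripper value outside its range is refused whole. The fingers move at their own pace and stop on an object; the grip force is fixed at half the most. Time passes only in rows, so rows that repeat a pose let the fingers close. It gives the time, the measured TCP pose, the force, the opening and the grip force at its end, in the units of the state.
- status.get_obs(): the state, without advancing time (a new reading comes with each control period).
- camera(name): name is "scene" or "side" or "wrist"; returns a dict with "frame" (420x560x3 uint8, blue, green, red), "depth" (420x560 float32, m along the optical axis (not along the pixel's ray), 0 where there is no reading), "fx", "fy", "cx", "cy" (pixels), "extrinsics" (4x4, takes a point from camera to world coordinates); the wrist camera has in their place "hand_eye" (4x4, takes a point from camera to tool coordinates, whose origin is the TCP and whose axes are the flange's). Camera axes: x right, y down, z forward; pixel columns grow to the right and rows downward; lengths in m; the calibration is good to about 2 mm. The wrist camera is an equidistant fisheye: a pixel r from the principal point sees the ray r / f radians off the axis. A picture is of the moment at which its call begins: read the wrist's pose just before it.
- ctrl.hand_in(): hands the job in; it is judged then, once.
The state is a dict: "time_s": time; "q": joint angles; "dq": joint speeds; "joint_efforts": joint torques, N m; "eef_pos": TCP position; "eef_rot": TCP orientation; "wrist_force": force on the tool from outside, world axes, zero at the start; "torque": the same for the moment, N m; "opening": opening from 0.0 (shut) to 1.0 (fully open); "grasp_force": force on a finger pad.
Only numpy, scipy, OpenCV 4.12 (cv2) and the standard library are available. Lean on these libraries where they do the work, as an engineer would, in place of code of your own. Each camera call takes 0.05 s, during which the arm holds its last target. There are 200 camera calls.

### The job

Start the camera's self-timer by pressing the green button on the grey timer box fully down and letting it come back up. Then take the blue specimen carrier (the green tab is its grip), lay it flat between the rails of the aluminium jig, nose end first, and slide it against the brass spring plunger until its nose is fully home on the red stops. Finish while still holding it there with a firm but not forceful push (the spring throws it back if you let go), and leave the other things on the bench alone.

Things in the scene. Friction and masses are not known exactly. Their poses are not given: they have to be found in the camera images.
- button (a joint): push depth of the green button, m: 0 = up, 0.006 = fully down; it springs back; about 5 N holds it fully down
- button_top (a point): centre of the top face of the green button (28 mm across, it presses straight down), 54 mm above the bench when up, on the fixed grey timer box (100 x 76 x 36 mm)
- carrier_tab (a point): centre of the green grip tab near the rear of the blue carrier. The tab is 14 mm along x, 30 mm along y, 42 mm tall; this point lies 31 mm above the carrier's underside, the tab's top 52 mm above it. Axes are the carrier's: +x level towards its nose, z up. The carrier's base reaches 15 mm behind this point and 75 mm ahead of it
- carrier_nose (a point): middle of the flat front face of the carrier's nose wall, 75 mm ahead (+x) of carrier_tab, 24 mm above the carrier's underside; same axes
- stop_face (a point): on the fixed jig: the point midway between the two red stops, in the plane of their faces that the nose meets, 36 mm above the bench and 24 mm above the jig's floor. +x is the push direction (level, roughly away from the robot), z up. With the carrier home, carrier_nose lies at this point with the same axes
- plunger (a joint): how far the brass plunger (20 mm round head, between the red stops, on the line of stop_face) is pushed in, m: 0 = out, its head then 14 mm in front of the stops; 0.014 = level with the stops. Spring about 2 N at 0, 7 N at 0.014
- carrier: the loose specimen carrier, about 200 g, standing on the bench; origin at the centre of its underside, 30 mm ahead of the tab, x towards the nose. Blue base 90 x 50 x 10 mm (x, y, z); at its front a blue nose wall 8 mm thick, 50 mm wide, 40 mm high; between wall and tab a low amber specimen disc, top 17 mm above the underside
- stop: the pair of red stop blocks, each 20 mm wide, 30 mm apart, tops 48 mm above the bench. Origin = the jig's: on the bench, 50 mm behind (-x) the stop faces. The aluminium jig's flat floor is 12 mm above the bench; two dark rails, 58 mm apart inside, 10 mm high above the floor, run from x = -107 to 47 mm, open at the -x end; a dark plunger housing 60 mm high stands behind the stops
- dish: bystander: petri dish of seeds, 88 mm across, 14 mm high; origin under its centre
- wash_bottle: bystander: white bottle with blue cap, 38 mm across, 150 mm high; origin under its centre
- phone: bystander: black phone lying flat, 72 x 148 x 9 mm; origin under its centre
- tape: bystander: yellow roll of tape lying flat, 60 mm across, 19 mm high; origin under its centre
- vial: bystander: small amber vial with black cap, 30 mm across, 50 mm high; origin under its centre

How it is judged:
On the way, in this order (a step that is already met when the one before it is completed fails the run):
1. the green button is pressed fully down (value of joint button above 0.005 m), for 0.05 s.
2. the button is let up again (value of joint button below 0.0015 m), for 0.1 s.
3. the carrier begins to press the plunger in (value of joint plunger above 0.003 m and distance between carrier_nose and stop_face below 0.014 m), for 0.05 s.
At the end, for the whole second after the job is handed in: The robot still holds the carrier with its fingers: nose within 2 mm of the stop plane, within 6 mm sideways and 4 mm in height of its home, square and level to 0.08 rad, plunger in by over 12 mm, the nose pressing on the red stops with 1 to 40 N, at rest, the button up (x of carrier_nose in the frame of stop_face above -0.002 m and y of carrier_nose in the frame of stop_face between -0.006 and 0.006 m and z of carrier_nose in the frame of stop_face between -0.004 and 0.004 m and angle between the x axis of carrier_nose and the x axis of stop_face, either way round below 0.08 rad and angle between carrier_nose's own z axis and vertical below 0.08 rad and value of joint plunger above 0.012 m and value of joint button below 0.0015 m and contact force between carrier and stop between 1 and 40 N and contact force between the fingers and carrier above 1 N and linear speed of carrier below 0.02 m/s); the arm keeps its last pose, push and grip.
It fails at once if a bystander (dish, bottle, phone, tape or vial) is pushed more than 30 mm away (distance of any of dish, wash_bottle, phone, tape, vial from where it was at the start of the episode above 0.03 m).
It also fails if it takes over 72 s, if anything falls off the work surface, if the arm or the gripper's body presses on something with over 40 N, if the wrist force passes 120 N, or if a joint passes its speed limit or range.

## Working session

There is one attempt and no reset: what is moved stays moved. The work goes in short steps, Python scripts to look and compute and a shell command to move; the robot and the scene stay as the last step left them, time stands still between calls to the robot, and variables do not carry over. Pictures are saved under pics/ and viewed, at most 10 in all, crops included, and the job is handed in when it is done.

```bash
mkdir -p pics
cat > h.py <<'E'
import numpy as np,cv2
from bench import status,camera,ctrl
from scipy.spatial.transform import Rotation as R
def cloud(c):
    h,w=c['depth'].shape;u,v=np.meshgrid(np.arange(w),np.arange(h));d=c['depth']
    P=np.stack([(u-c['cx'])/c['fx']*d,(v-c['cy'])/c['fy']*d,d],-1)
    E=np.array(c['extrinsics']);return P@E[:3,:3].T+E[:3,3]
def tool():
    o=status.get_obs();q=o['eef_rot'];return np.array(o['eef_pos']),R.from_quat([q[1],q[2],q[3],q[0]])
E
python3 - <<'E'
from h import *
for n in ['scene','side']:
    c=camera(n);cv2.imwrite(f'pics/{n}0.png',c['frame']);np.savez(f'{n}0.npz',**c)
    print(n,c['fx'],np.round(c['extrinsics'],3).tolist())
p,r=tool();print(p,r.as_matrix().round(3).tolist(),status.get_obs()['time_s'])
E
```

```text
scene 463.36114089125795 [[-0.839, 0.449, -0.306, 0.929], [0.543, 0.694, -0.472, 0.525], [0.001, -0.562, -0.827, 0.959], [0.0, 0.0, 0.0, 1.0]]
side 397.10481074904874 [[0.952, -0.143, 0.27, 0.345], [-0.305, -0.499, 0.811, -0.723], [0.019, -0.855, -0.519, 0.54], [0.0, 0.0, 0.0, 1.0]]
[0.13464978 0.55850966 0.23047469] [[-0.972, 0.235, -0.001], [0.235, 0.972, -0.001], [0.0, -0.002, -1.0]] 0.1
```

View pics/scene0.png

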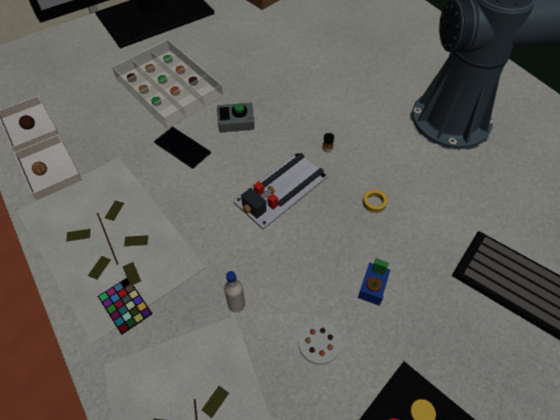

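View pics/side0.png

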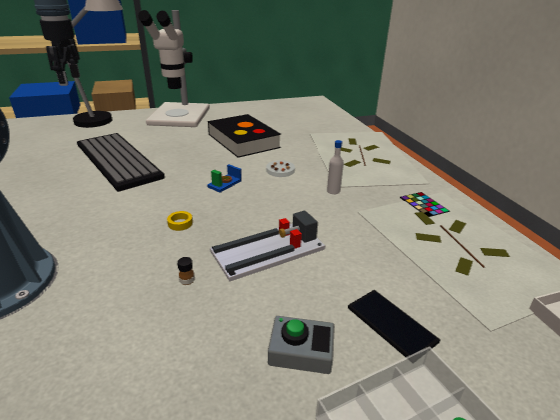

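Scene: the button is at (239,108), the carrier at (375,282) with its tab at (380,266), and the red stops at (259,188) and (273,201). Side: the button is at (295,327), the tab at (216,177), and the stops at (284,226) and (296,238).

Run:
```python
from h import *
B={'scene':dict(button=(228,98,250,118,'g'),tab=(368,255,392,275,'g'),blue=(355,255,395,305,'b'),stops=(250,178,282,212,'r'),rails=(225,145,330,228,'d'),vial=(318,130,340,155,'n'),tape=(358,185,392,215,'n'),bottle=(220,268,250,315,'n')),
'side':dict(button=(283,315,308,338,'g'),tab=(207,166,224,190,'g'),blue=(205,160,245,192,'b'),stops=(276,216,304,250,'r'),rails=(205,210,330,280,'d'),vial=(175,255,196,285,'n'))}
for n in B:
    c=dict(np.load(n+'0.npz'));W=cloud(c);f=c['frame'].astype(int);hsv=cv2.cvtColor(c['frame'],cv2.COLOR_BGR2HSV)
    b,g,r=f[...,0],f[...,1],f[...,2]
    M=dict(g=(g>1.5*r)&(g>1.3*b)&(g>50),b=(b>1.8*r)&(b>1.5*g)&(b>50),r=(r>2*g)&(r>2*b)&(r>80),d=(f.max(-1)<70),n=f.max(-1)>=0)
    for k,(x0,y0,x1,y1,m) in B[n].items():
        mm=np.zeros(b.shape,bool);mm[y0:y1,x0:x1]=M[m][y0:y1,x0:x1];mm&=c['depth']>0
        P=W[mm]
        if m in'nd':P=P[P[:,2]>.012]
        if not len(P): print(n,k,'none');continue
        print(n,k,len(P),'lo',np.percentile(P,3,axis=0).round(4),'hi',np.percentile(P,97,axis=0).round(4),'med',np.median(P,0).round(4))
        zt=np.percentile(P[:,2],95)
        T=P[P[:,2]>zt-.006]
        print('   top',zt.round(4),len(T),T.mean(0).round(4))
        rc=cv2.minAreaRect((P[:,:2]*1000).astype(np.float32));print('   rect',np.round(rc[0],1),np.round(rc[1],1),round(rc[2],1))
```

```text
scene button 62 lo [ 0.4993 -0.3368  0.0415] hi [ 0.5235 -0.3054  0.0598] med [ 0.5118 -0.3171  0.0563]
   top 0.0592 53 [ 0.5116 -0.317   0.0567]
   rect [ 511.2 -317.1] [63.6 25.1] 88.6
scene tab 72 lo [0.4802 0.2477 0.0475] hi [0.5006 0.2717 0.0538] med [0.4898 0.2599 0.0507]
   top 0.0534 70 [0.4901 0.2598 0.0509]
   rect [489.5 259.8] [15.3 27.5] 34.1
scene blue 405 lo [0.4743 0.24   0.0062] hi [0.5592 0.3163 0.0413] med [0.5148 0.2785 0.01  ]
   top 0.0406 86 [0.5465 0.3008 0.0394]
   rect [514.2 277.5] [90.6 47.7] 34.8
scene stops 115 lo [ 0.5859 -0.0765  0.0214] hi [ 0.6097 -0.0077  0.0499] med [ 0.5977 -0.0283  0.0464]
   top 0.0496 96 [ 0.5981 -0.0412  0.047 ]
   rect [597.5 -56.9] [24.9 99.7] 8.6
scene rails 1175 lo [ 0.4303 -0.1048  0.0142] hi [ 0.6556 -0.0062  0.0606] med [ 0.5735 -0.0323  0.0227]
   top 0.0602 288 [ 0.637  -0.0329  0.0586]
   rect [516.9 -59.2] [301.6 103.3] 10.1
scene vial 168 lo [ 0.3524 -0.1112  0.0148] hi [ 0.3779 -0.0865  0.0512] med [ 0.3684 -0.0949  0.0417]
   top 0.0508 73 [ 0.3639 -0.0999  0.0489]
   rect [364.  -99.5] [31.1 27.7] 4.4
scene tap
[... 730 characters left out ...]
 0.0032] hi [0.5607 0.3132 0.04  ] med [0.5372 0.2766 0.0111]
   top 0.0392 45 [0.5484 0.2949 0.0378]
   rect [515.6 271.5] [91.3 54.2] 35.5
side stops 280 lo [ 0.585  -0.0804  0.0159] hi [ 0.612  -0.0141  0.049 ] med [ 0.5979 -0.0671  0.0406]
   top 0.0487 117 [ 0.5987 -0.0493  0.0471]
   rect [597. -46.] [25.3 72.4] 15.2
side rails 1424 lo [ 0.4422 -0.1141  0.0136] hi [ 0.6508 -0.0175  0.0605] med [ 0.551  -0.0616  0.022 ]
   top 0.0602 226 [ 0.6349 -0.0429  0.0593]
   rect [544.  -57.2] [219.8 103.6] 10.5
side vial 339 lo [ 0.3519 -0.1181  0.0132] hi [ 0.3778 -0.0942  0.0511] med [ 0.3647 -0.1127  0.0388]
   top 0.0508 132 [ 0.3648 -0.106   0.0494]
   rect [ 365.3 -105.7] [28.8 28.6] 66.4
```

```bash
python3 -m handwheel '[[[-1,-57.2,-76.5,6,0,0,0],[-1,-57.2,-76.5,6,0,0,0],[-1,-57.2,-76.5,6,0,0,0],[-1,-57.2,-76.5,6,0,0,0],[-1,-57.2,-76.5,6,0,0,0],[-1,-57.2,-76.5,6,0,0,0],[-1,-57.2,-76.5,6,0,0,0],[-1,-57.2,-76.5,6,0,0,0],[-1,-57.2,-76.5,6,0,0,0],[-1,-57.2,-76.5,6,0,0,0]]]'
python3 - <<'E'
from h import *
p,r=tool();c=camera('wrist');cv2.imwrite('pics/w1.png',c['frame']);np.savez('w1.npz',p=p,R=r.as_matrix(),**c);print(p,c['fx'],np.round(c['hand_eye'],3).tolist(),r.as_matrix().round(3).tolist(),status.get_obs()['q'])
E
```

```text
time_s: 1.35
eef_pos: [0.3811, -0.0164, 0.1921]
eef_rot: [0.0, 0.118, 0.993, 0.0]
wrist_force: [0.8, 0.2, -0.1]
opening: -0.0
grasp_force: 0.0
[ 0.38112807 -0.01640931  0.19210534] 325.19226210127806 [[0.001, -0.965, -0.263, 0.066], [1.0, 0.001, -0.0, 0.0], [0.0, -0.263, 0.965, -0.142], [0.0, 0.0, 0.0, 1.0]] [[-0.972, 0.235, 0.001], [0.235, 0.972, -0.0], [-0.001, 0.0, -1.0]] [-0.36852386 -0.24020248  2.09835    -0.00363183  1.2792169  -1.69608959]
```

View pics/w1.png

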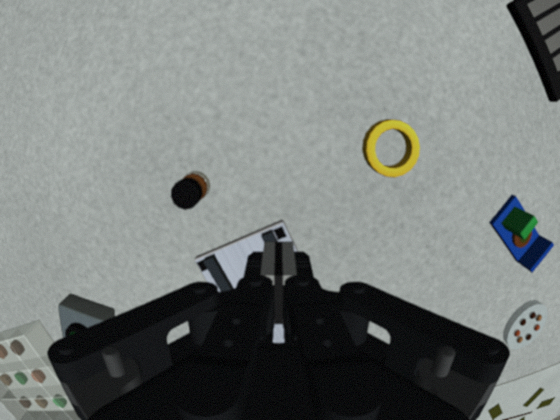

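The wrist view shows the vial at (188,190), the tape at (392,148) and the rear of the jig at (245,255). The fingers hide the rest. I'll carry on to the button.

Run:
```python
from h import *
p,r=tool();print(r.inv().apply(np.array([.511,-.320,.12])-p)*100)
```

```text
[-19.44999404 -25.74266116   7.40712317]
```

```bash
python3 -m handwheel '[[[-1,-19.45,-25.7,7.4,0,0,0],[-1,-19.45,-25.7,7.4,0,0,0],[-1,-19.45,-25.7,7.4,0,0,0],[-1,-19.45,-25.7,7.4,0,0,0],[-1,-19.45,-25.7,7.4,0,0,0],[-1,-19.45,-25.7,7.4,0,0,0],[-1,-19.45,-25.7,7.4,0,0,0],[-1,-19.45,-25.7,7.4,0,0,0]]]'
python3 - <<'E'
from h import *
p,r=tool();c=camera('wrist');cv2.imwrite('pics/w2.png',c['frame']);print(p)
# button via scene views again, arm may occlude
B=(283,315,308,338)
E
```

```text
time_s: 2.4
eef_pos: [0.5092, -0.308, 0.1182]
eef_rot: [-0.0, 0.118, 0.993, 0.0]
wrist_force: [-0.4, 0.3, 0.3]
opening: -0.001
grasp_force: 0.0
[ 0.50918468 -0.30803609  0.11821267]
```

View pics/w2.png

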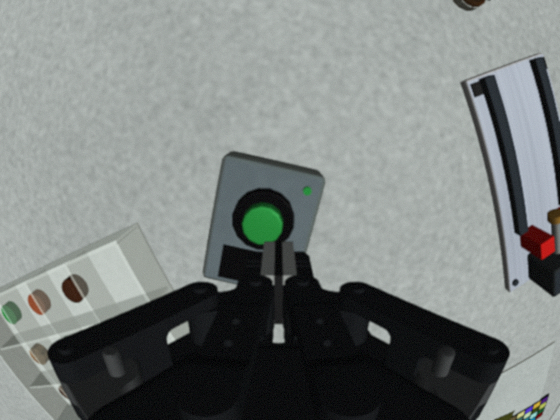

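The green button top is at about (264,223) in the wrist view. I'll cast its ray.

```bash
cat >> h.py <<'E'
def wray(c,p,r,u,v,z):
    du,dv=u-c['cx'],v-c['cy'];rr=np.hypot(du,dv);t=rr/c['fx']
    d=np.array([np.sin(t)*du/max(rr,1e-9),np.sin(t)*dv/max(rr,1e-9),np.cos(t)])
    H=np.array(c['hand_eye']);o=p+r.apply(H[:3,3]);d=r.apply(H[:3,:3]@d);return o+d*(z-o[2])/d[2]
def mask(f,k):
    f=f.astype(int);b,g,r=f[...,0],f[...,1],f[...,2]
    return {'g':(g>1.5*r)&(g>1.3*b)&(g>50),'b':(b>1.8*r)&(b>1.5*g)&(b>50),'r':(r>2*g)&(r>2*b)&(r>80)}[k].astype(np.uint8)
def blobs(m,amin=40):
    n,l,s,ce=cv2.connectedComponentsWithStats(m);return [(i,s[i].tolist(),ce[i]) for i in range(1,n) if s[i][4]>=amin],l
E
python3 - <<'E'
from h import *
p,r=tool();c=camera('wrist');print(p)
m=mask(c['frame'],'g');b,l=blobs(m,300)
for i,s,ce in b:
    (x,y),rad=cv2.minEnclosingCircle(np.argwhere(l==i)[:,::-1].astype(np.float32))
    w=wray(c,p,r,x,y,.054);w2=wray(c,p,r,*ce,.054);print(s,ce,w,w2,r.inv().apply(w-p)*100)
E
```

```text
[ 0.50934965 -0.30799991  0.11852   ]
[242, 203, 41, 41, 1337] [262.32535527 223.19820494] [ 0.51073242 -0.31901465  0.054     ] [ 0.51076751 -0.31894113  0.054     ] [-0.39294175 -1.04125178  6.45151573]
```

```bash
python3 -m handwheel '[[[-1,-0.4,-1.1,4,0,0,0],[-1,-0.4,-1.1,5.5,0,0,0],[-1,-0.4,-1.1,6.2,0,0,0],[-1,-0.4,-1.1,6.6,0,0,0],[-1,-0.4,-1.1,6.9,0,0,0],[-1,-0.4,-1.1,7.0,0,0,0],[-1,-0.4,-1.1,7.0,0,0,0]]]'
```

```text
time_s: 3.38
eef_pos: [0.5112, -0.321, 0.0517]
eef_rot: [-0.0, 0.118, 0.993, 0.0]
wrist_force: [-9.8, 8.6, 23.5]
opening: -0.0
grasp_force: 11.7
```

Run:
```python
from h import *
c=camera('side');cv2.imwrite('pics/s1.png',cv2.resize(c['frame'][270:380,240:360],None,fx=5,fy=5));o=status.get_obs();print(o['eef_pos'],o['wrist_force'],o['torque'])
```

```text
[ 0.51120825 -0.32097827  0.05173985] [-9.86252562  8.80985432 23.88402449] [ 1.59731396  1.67567537 -0.03008764]
```

View pics/s1.png

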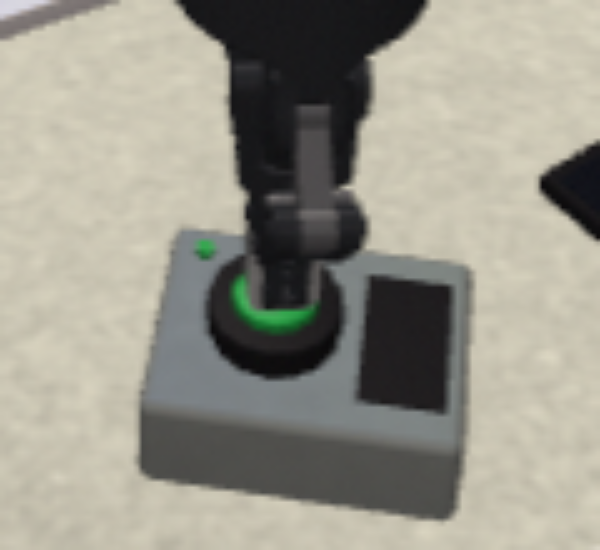

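The fingers sit centred on the green button, which looks flush with its black collar. I'll press slightly more to confirm it has bottomed, then release.

```bash
python3 -m handwheel '[[[-1,0,0,0.08,0,0,0],[-1,0,0,0.08,0,0,0]]]'; python3 -m handwheel '[[[-1,0,0,-0.5,0,0,0],[-1,0,0,-1.5,0,0,0],[-1,0,0,-3,0,0,0],[-1,0,0,-7,0,0,0]]]'
python3 - <<'E'
from h import *
p,r=tool();print(p,r.as_matrix().round(3).tolist())
y=np.radians(35.2)
for t in ([.4893,.2565,.19],):print(r.inv().apply(np.array(t)-p)*100)
E
```

```text
time_s: 3.68
eef_pos: [0.5113, -0.321, 0.0517]
eef_rot: [-0.0, 0.118, 0.993, -0.0]
wrist_force: [-11.3, 10.4, 28.8]
opening: 0.002
grasp_force: 14.2
time_s: 4.18
eef_pos: [0.5098, -0.3204, 0.1166]
eef_rot: [-0.002, 0.118, 0.993, 0.001]
wrist_force: [0.3, 0.4, 0.7]
opening: 0.003
grasp_force: 0.0
[ 0.50975879 -0.32043904  0.11659108] [[-0.972, 0.235, -0.003], [0.235, 0.972, 0.003], [0.003, 0.002, -1.0]]
[15.55625668 55.61539635 -7.18272007]
```

```bash
python3 - <<'E'
from h import *
p,r=tool();print(r.inv().apply(np.array([.66,-.06,.25])-p)*100)
E
python3 -m handwheel '[[[1,-8.5,28.8,-13.3,0,0,0],[1,-8.5,28.8,-13.3,0,0,0],[1,-8.5,28.8,-13.3,0,0,0],[1,-8.5,28.8,-13.3,0,0,0],[1,-8.5,28.8,-13.3,0,0,0],[1,-8.5,28.8,-13.3,0,0,0],[1,-8.5,28.8,-13.3,0,0,0],[1,-8.5,28.8,-13.3,0,0,0]]]'
python3 - <<'E'
from h import *
p,r=tool();c=camera('wrist');cv2.imwrite('pics/w3.png',c['frame']);np.savez('w3.npz',p=p,R=r.as_matrix(),**c);print(p)
b,l=blobs(mask(c['frame'],'r'))
for i,s,ce in b: print(s,ce,wray(c,p,r,*ce,.048))
E
```

```text
[ -8.44551875  28.86813758 -13.31511962]
time_s: 5.18
eef_pos: [0.66, -0.0627, 0.2491]
eef_rot: [-0.001, 0.119, 0.993, -0.0]
wrist_force: [0.2, 0.1, -0.3]
opening: 1.004
grasp_force: 0.0
[ 0.65999281 -0.06272376  0.24914465]
[293, 100, 22, 20, 291] [303.61168385 109.73883162] [ 0.59373358 -0.01920865  0.048     ]
[250, 119, 23, 21, 291] [261.03780069 128.91408935] [ 0.60308714 -0.06729187  0.048     ]
```

View pics/w3.png

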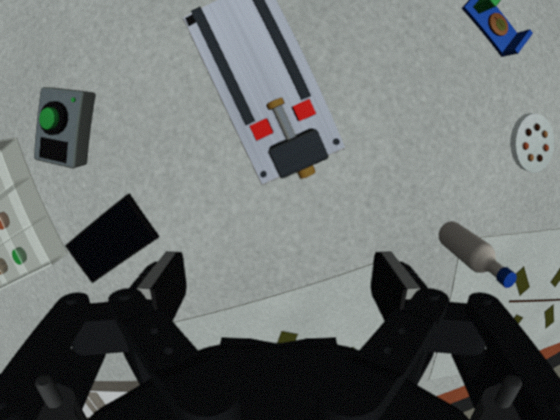

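The jig is clear from above: red stops at (304,110) and (261,129), rails running up-left, plunger head at (276,104). I'll refine its yaw and stop plane from the red edges and rails.

Run:
```python
from h import *
c=dict(np.load('w3.npz'));p=c['p'];r=R.from_matrix(c['R'])
f=c['frame']
dm=(f.max(-1)<60).astype(np.uint8);b,l=blobs(dm,200)
for i,s,ce in b:
    if ce[1]<125 and 180<ce[0]<330:
        px=np.argwhere(l==i)[:,::-1];Q=np.array([wray(c,p,r,u,v,.022)[:2] for u,v in px])*1000
        rc=cv2.minAreaRect(Q.astype(np.float32));vx,vy,x0,y0=cv2.fitLine(Q.astype(np.float32),cv2.DIST_HUBER,0,.01,.01).ravel()
        print('rail',s,np.round(rc,1) if 0 else rc,np.degrees(np.arctan2(vy,vx)),x0,y0)
a=np.radians(11);ex=np.array([np.cos(a),np.sin(a)]);ey=np.array([-ex[1],ex[0]])
b,l=blobs(mask(f,'r'))
for i,s,ce in b:
    px=np.argwhere(l==i)[:,::-1];Q=np.array([wray(c,p,r,u,v,.048)[:2] for u,v in px])*1000
    print(cv2.minAreaRect(Q.astype(np.float32)),np.percentile(Q@ex,[1,3,50,97,99]).round(1),np.percentile(Q@ey,[1,50,99]).round(1))
for n in('scene','side'):
    d=dict(np.load(n+'0.npz'));W=cloud(d);m=mask(d['frame'],'r')>0;m[:160]=0;m[260:]=0;m[:,:240]=0;m[:,320:]=0
    Q=W[m];T=Q[(Q[:,2]>.045)][:,:2]*1000;print(n,len(T),np.percentile(T@ex,[2,50,98]).round(1),np.percentile(T@ey,[2,50,98]).round(1))
```

```text
rail [254, 0, 55, 98, 957] ((515.522216796875, -24.335329055786133), (129.46176147460938, 10.263225555419922), 10.885330200195312) 11.149435 517.6756 -24.01837
rail [186, 8, 68, 116, 1145] ((518.67724609375, -98.5224609375), (152.2612762451172, 19.727487564086914), 11.67060661315918) 11.612215 519.7239 -94.11469
((593.9237060546875, -19.38197898864746), (16.59425163269043, 19.82493019104004), 13.207205772399902) [571.1 571.5 579.1 586.9 587.3] [-141.8 -132.1 -122.7]
((602.9283447265625, -67.18281555175781), (16.598115921020508, 19.277761459350586), 12.304924964904785) [571.1 571.4 579.1 587.  587.3] [-190.6 -181.1 -171.6]
scene 85 [571.1 579.4 587.2] [-189.1 -140.3 -120.4]
side 102 [570.7 578.5 588.3] [-194.6 -176.2 -124. ]
```

```bash
python3 - <<'E'
from h import *
p,r=tool();print(r.inv().apply(np.array([.4893,.2565,.2])-p)*100)
E
python3 -m handwheel '[[[1,24.1,27,4.9,0,0,41],[1,24.1,27,4.9,0,0,41],[1,24.1,27,4.9,0,0,41],[1,24.1,27,4.9,0,0,41],[1,24.1,27,4.9,0,0,41],[1,24.1,27,4.9,0,0,41],[1,24.1,27,4.9,0,0,41],[1,24.1,27,4.9,0,0,41],[1,24.1,27,4.9,0,0,41]]]'
python3 - <<'E'
from h import *
p,r=tool();c=camera('wrist');cv2.imwrite('pics/w4.png',c['frame']);np.savez('w4.npz',p=p,R=r.as_matrix(),**c);M=r.as_matrix();print(p,M.round(3).tolist(),status.get_obs()['q'])
b,l=blobs(mask(c['frame'],'g'),100)
for i,s,ce in b: print(s,ce,wray(c,p,r,*ce,.052))
b,l=blobs(mask(c['frame'],'b'),200)
for i,s,ce in b: print('b',s,ce,wray(c,p,r,*ce,.01))
E
```

```text
[24.1269177  27.00421558  4.94962578]
time_s: 6.35
eef_pos: [0.4911, 0.256, 0.2014]
eef_rot: [0.0, 0.46, 0.888, -0.0]
wrist_force: [0.1, -0.5, 0.2]
opening: 1.004
grasp_force: 0.0
[0.49110371 0.25601894 0.20136552] [[-0.578, 0.816, 0.0], [0.816, 0.578, -0.0], [-0.0, 0.0, -1.0]] [ 2.66582258e-01  1.62459861e-01  1.69083354e+00 -2.86680964e-04
  1.28806533e+00 -3.49213650e-01]
[272, 165, 14, 36, 489] [278.43762781 182.65439673] [0.48793322 0.26207732 0.052     ]
b [265, 153, 91, 55, 2645] [313.55349716 175.46162571] [0.5183607  0.28270358 0.01      ]
```

View pics/w4.png

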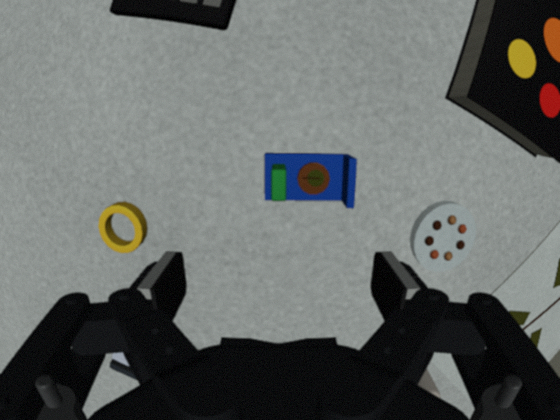

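The carrier lies square to the tool: tab at (279,183), disc at (313,178), nose wall at (351,182). I'll compute the tab centre from its far top edge and the yaw from the base edge.

Run:
```python
from h import *
c=dict(np.load('w4.npz'));p=c['p'];r=R.from_matrix(c['R']);f=c['frame']
L=lambda u,v,z:r.inv().apply(wray(c,p,r,u,v,z)-p)*1000
b,l=blobs(mask(f,'g'),100)
for i,s,ce in b:
    px=np.argwhere(l==i)[:,::-1];lo=px[:,1]
    for row in (168,175,185,192,198):
        xs=px[lo==row][:,0];print(row,xs.min(),xs.max(),end=' | ')
    for row in (lo.max()-1,lo.max()):
        xs=px[lo==row][:,0];print('edge',row,len(xs))
    print('far edge',L(279,lo.max()+.5,.052),'near bottom edge z.010',L(279,lo.min()-.5,.010))
b,l=blobs(mask(f,'b'),200)
px=np.argwhere(l==b[0][0])[:,::-1]
# base near edge (top of the blob), cols 270..340, at z=.010; bottom edge too
for fn,nm in((np.min,'top'),(np.max,'bot')):
    U=[u for u in range(268,342)];Q=np.array([L(u,fn(px[px[:,0]==u][:,1])+(-.5 if nm=='top' else .5),.010)[:2] for u in U],np.float32)
    vx,vy,x0,y0=cv2.fitLine(Q,cv2.DIST_HUBER,0,.01,.01).ravel();print(nm,np.degrees(np.arctan2(vx,vy)),x0,y0)
for row in(165,175,190):
    xs=px[px[:,1]==row][:,0];print('rear edge',L(xs.min()-.5,row,.010))
```

```text
168 273 284 | 175 272 285 | 185 272 285 | 192 272 285 | 198 272 285 | edge 199 13
edge 200 11
far edge [-10.04024506   1.44516317 149.36935279] near bottom edge z.010 [ 17.50621896   1.51476742 191.35905356]
top 0.57257223 29.187304 29.417797
bot 0.10751833 -19.854498 33.456253
rear edge [ 16.99273441 -13.49534112 191.35860692]
rear edge [  6.45200356 -13.5722357  191.36254695]
rear edge [ -9.58505441 -13.70617223 191.36854073]
```

```bash
python3 -m handwheel '[[[1,0.47,0.14,6,0,0,0],[1,0.47,0.14,12,0,0,0],[1,0.47,0.14,15,0,0,0],[1,0.47,0.14,17,0,0,0],[1,0.47,0.14,17.7,0,0,0],[1,0.47,0.14,17.7,0,0,0]]]'; python3 -m handwheel '[[[-1,0,0,0,0,0,0],[-1,0,0,0,0,0,0],[-1,0,0,0,0,0,0],[-1,0,0,0,0,0,0],[-1,0,0,0,0,0,0],[-1,0,0,0,0,0,0],[-1,0,0,0,0,0,0],[-1,0,0,0,0,0,0]]]'
```

```text
time_s: 7.15
eef_pos: [0.489, 0.2617, 0.0244]
eef_rot: [-0.0, 0.459, 0.889, -0.0]
wrist_force: [0.7, -0.7, 1.3]
opening: 1.002
grasp_force: 0.0
time_s: 8.15
eef_pos: [0.4888, 0.2624, 0.0248]
eef_rot: [0.0, 0.458, 0.889, 0.0]
wrist_force: [-0.7, 0.5, 4.3]
opening: 0.148
grasp_force: 59.8
```

```bash
python3 -m handwheel '[[[-1,0,0,-2,0,0,0],[-1,0,0,-5,0,0,0],[-1,0,0,-8.5,0,0,0],[-1,0,0,-8.5,0,0,0]]]'
python3 - <<'E'
from h import *
p,r=tool();M=r.as_matrix();print(p,np.degrees(np.arctan2(M[1,1],M[0,1])),r.inv().apply(np.array([.4872,-.0652,.11])-p)*100)
E
```

```text
time_s: 8.65
eef_pos: [0.4904, 0.2629, 0.1115]
eef_rot: [0.002, 0.458, 0.889, 0.002]
wrist_force: [0.9, 1.1, -2.5]
opening: 0.154
grasp_force: 58.8
[0.49036497 0.26289985 0.11152761] 35.44014619914448 [-26.54734815 -19.2833126    0.10370415]
```

```bash
python3 -m handwheel '[[[-1,-5,-3.6,0,0,0,5],[-1,-9,-6.5,0,0,0,10],[-1,-13,-9.5,0,0,0,15],[-1,-17,-12.5,0,0,0,20],[-1,-21,-15.4,0,0,0,24.2],[-1,-24,-17.6,0,0,0,24.2],[-1,-26.5,-19.3,0,0,0,24.2],[-1,-26.5,-19.3,0,0,0,24.2],[-1,-26.5,-19.3,0,0,0,24.2]]]'
python3 - <<'E'
from h import *
p,r=tool();c=camera('wrist');cv2.imwrite('pics/w5.png',c['frame']);np.savez('w5.npz',p=p,R=r.as_matrix(),**c);M=r.as_matrix();print(p,np.degrees(np.arctan2(M[1,1],M[0,1])),M[2].round(4),r.inv().apply(np.array([.4872,-.0652,.11])-p)*100)
E
```

```text
time_s: 9.78
eef_pos: [0.4839, -0.0648, 0.1079]
eef_rot: [-0.001, 0.635, 0.773, -0.0]
wrist_force: [1.3, 0.1, -2.2]
opening: 0.152
grasp_force: 59.2
[ 0.4838739  -0.06480554  0.10789953] 11.208332992710124 [ 0.0017 -0.0021 -1.    ] [-0.10297956  0.31815614 -0.21089585]
```

View pics/w5.png

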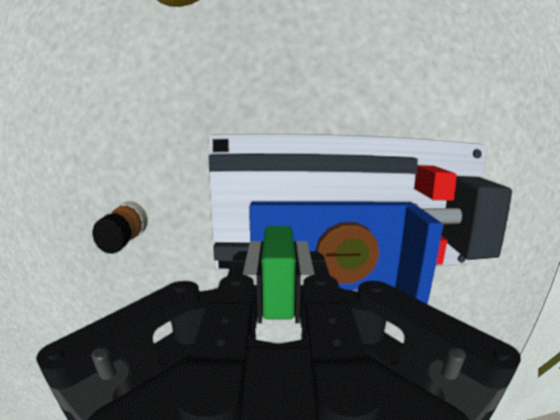

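The carrier is held straight above the jig, base edge at row 203, rails at rows 163 and 252. I'll check its lateral offset and yaw in the grip.

Run:
```python
from h import *
c=dict(np.load('w5.npz'));p=c['p'];r=R.from_matrix(c['R']);f=c['frame']
L=lambda u,v,z:r.inv().apply(wray(c,p,r,u,v,z)-p)*1000
b,l=blobs(mask(f,'b'),500);m=np.isin(l,[x[0] for x in b])
U=np.arange(256,404,4);Q=np.array([L(u,np.argwhere(m[:,u])[0,0]-.5,p[2]-.0148)[:2] for u in U],np.float32)
vx,vy,x0,y0=cv2.fitLine(Q,cv2.DIST_HUBER,0,.01,.01).ravel();print(np.degrees(np.arctan(vx/vy)),x0,y0,Q[:,0].round(1))
for row in(208,225,245):
    xs=np.argwhere(m[row])[:,0];print(L(xs.min()-.5,row,p[2]-.0148))
# rail (image-upper = jig +y?) edges at z=.022 in tool frame
g=f.max(-1)
for u in(230,300,360,400):
    col=np.argwhere(g[140:185,u]<70)[:,0]+140;print(u,col.min(),col.max(),L(u,col.min()-.5,.022),L(u,col.max()+.5,.012))
```

```text
0.12646528 24.851542 30.876911 [24.8 24.8 24.8 24.8 24.8 24.8 24.8 24.8 24.8 24.8 24.8 24.8 24.8 24.8
 24.8 24.8 24.8 24.8 24.8 24.8 24.8 24.8 24.9 24.9 24.9 24.9 24.9 24.9
 24.9 24.9 24.9 24.9 24.9 24.9 24.9 24.9 24.9]
[ 21.38703452 -13.74894638  14.86606596]
[ 12.33738362 -13.96920049  14.85083356]
[ 1.30975832 16.05440693 14.76856022]
230 155 169 [ 40.45569431 -33.44618298  86.04035788] [ 28.04293794 -35.22416787  96.022606  ]
300 155 169 [40.30490002 16.09733488 85.93589402] [27.95317706 16.91949064 95.91277925]
360 156 170 [40.33212918 59.52328915 85.84460568] [27.76076145 62.6375692  95.81628905]
400 158 171 [39.83231657 90.66706024 85.77823572] [27.71172728 95.39819129 95.74730027]
```

```bash
python3 -m handwheel '[[[-1,0.05,0.1,3,0,0,0],[-1,0.05,0.1,5,0,0,0],[-1,0.05,0.1,6.2,0,0,0],[-1,0.05,0.1,6.8,0,0,0],[-1,0.05,0.1,7.0,0,0,0],[-1,0.05,0.1,7.0,0,0,0]]]'
```

```text
time_s: 10.58
eef_pos: [0.4863, -0.0649, 0.0398]
eef_rot: [0.0, 0.634, 0.773, 0.0]
wrist_force: [0.0, 0.3, -2.3]
opening: 0.152
grasp_force: 59.0
```

```bash
python3 -m handwheel '[[[-1,0,0,0.2,0,0,0],[-1,0,0,0.3,0,0,0],[-1,0,0,0.3,0,0,0]]]'
python3 - <<'E'
from h import *
c=camera('side');cv2.imwrite('pics/s2.png',cv2.resize(c['frame'][180:290,190:340],None,fx=5,fy=5))
E
```

```text
time_s: 10.95
eef_pos: [0.4861, -0.065, 0.0368]
eef_rot: [0.0, 0.635, 0.773, 0.0]
wrist_force: [-2.3, 0.8, 2.5]
opening: 0.154
grasp_force: 59.6
```

View pics/s2.png

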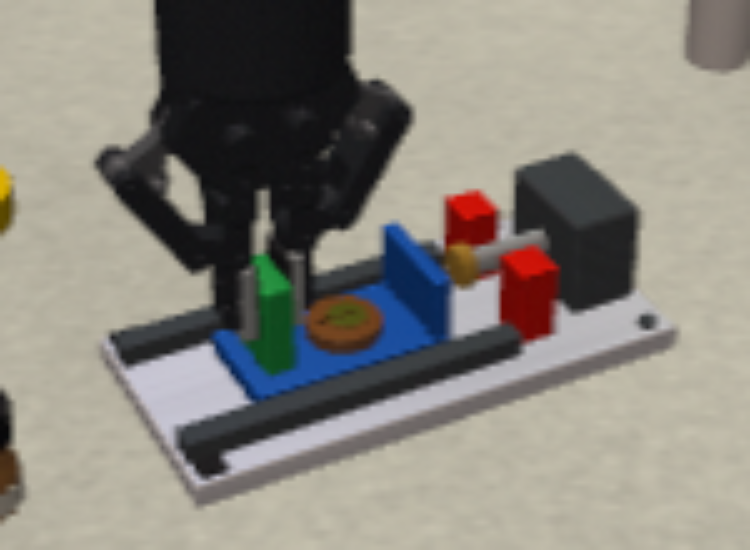

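The carrier sits flat between the rails, with its nose wall just short of the plunger head. I'll slide it along tool +y.

```bash
python3 -m handwheel '[[[-1,0,0.5,0,0,0,0],[-1,0,1.0,0,0,0,0],[-1,0,1.5,0,0,0,0],[-1,0,1.9,0,0,0,0],[-1,0,2.3,0,0,0,0],[-1,0,2.6,0,0,0,0],[-1,0,2.8,0,0,0,0],[-1,0,2.8,0,0,0,0]]]'
```

```text
time_s: 12.0
eef_pos: [0.5111, -0.06, 0.0368]
eef_rot: [-0.002, 0.634, 0.773, -0.002]
wrist_force: [-14.7, -3.5, 14.3]
opening: 0.147
grasp_force: 61.5
```

```bash
python3 -m handwheel '[[[-1,0,0.1,-0.1,0,0,0],[-1,0,0.3,-0.12,0,0,0],[-1,0,0.4,-0.12,0,0,0],[-1,0,0.4,-0.12,0,0,0]]]'
```

```text
time_s: 12.5
eef_pos: [0.5152, -0.059, 0.0369]
eef_rot: [-0.002, 0.635, 0.773, -0.002]
wrist_force: [-8.2, -3.0, 3.3]
opening: 0.155
grasp_force: 59.9
```

```bash
python3 -m handwheel '[[[-1,0,0.1,0,0,0,0],[-1,0,0.2,0,0,0,0],[-1,0,0.2,0,0,0,0]]]';python3 -m handwheel '[[[-1,0,0.1,0,0,0,0],[-1,0,0.1,0,0,0,0]]]'
```

```text
time_s: 12.88
eef_pos: [0.5153, -0.059, 0.0369]
eef_rot: [-0.003, 0.634, 0.773, -0.003]
wrist_force: [-17.3, -6.0, 10.8]
opening: 0.152
grasp_force: 61.1
time_s: 13.12
eef_pos: [0.5152, -0.0589, 0.0369]
eef_rot: [-0.004, 0.634, 0.773, -0.004]
wrist_force: [-21.1, -8.0, 14.4]
opening: 0.156
grasp_force: 61.7
```

The position has stopped changing while force rises, so it should be on the stops. I'll check visually.

Run:
```python
from h import *
c=camera('wrist');s=camera('side')
a=cv2.resize(c['frame'][130:300,330:530],(400,340),interpolation=cv2.INTER_CUBIC);b=cv2.resize(s['frame'][205:275,255:335],(388,340),interpolation=cv2.INTER_CUBIC)
cv2.imwrite('pics/f.png',np.hstack([a,b]));o=status.get_obs();print(o['wrist_force'],o['eef_pos'],o['torque'])
```

```text
[-20.88402742  -7.4865818   15.13839379] [ 0.51527223 -0.05894225  0.03688072] [-1.1815598   2.78661396 -0.21455767]
```

View pics/f.png

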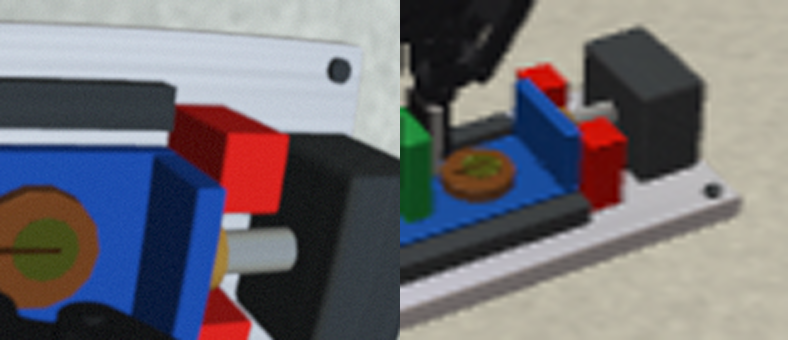

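The nose wall meets the red faces in both crops, at about (205,190) on the left and (578,165) on the right, with the plunger head pushed in level. Handing in.

```bash
python3 -m handwheel '[[[-1,0,0,-0.08,0,0,0],[-1,0,0,-0.08,0,0,0],[-1,0,0,-0.08,0,0,0]]]' && python3 -c "
from bench import ctrl;print(ctrl.hand_in())"
```

```text
time_s: 13.6
eef_pos: [0.5153, -0.0589, 0.0371]
eef_rot: [-0.004, 0.634, 0.773, -0.004]
wrist_force: [-18.3, -7.8, 9.2]
opening: 0.151
grasp_force: 60.9
the job is handed in; nothing more can be done
None
```

I pressed the green button fully down and let it back up, then slid the carrier home on the red stops and handed in at 13.6 s with the arm still holding it under about a 20 N push; the hand-in gave no verdict, so I can't confirm the pass.

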